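# Show a printed tower to the inspection camera

## Robot

A 7-joint arm with a two-finger parallel gripper is mounted at the origin on a cart in front of the work surface, level with it; the furniture and walls round the work are solid. World frame = base frame: x ahead of the robot, y to its left, z up, the work surface at z = 0. Lengths are in mm, angles in rad, forces in N, time in s.
With the tool pointing down it reaches from about 400 to 850 mm from the base axis. Payload 10.4 kg.
Tool frame: the origin (TCP) lies midway between the tips of the shut fingers; the grasp point (between the pads) lies 19 mm behind it; z points along the fingers, y is the line along which they close (so a half turn about z gives the same grasp; the last joint's range is limited). The gripper opens to 85 mm and grips with 20 to 120 N. Pads are 22 mm wide; open, the fingers measure 114 mm over their backs; the gripper's body (76 mm by 85 mm) begins 54 mm behind the grasp point. The pads swing forward as they close: fully open they stand 13 mm farther back than shut.
Start: joints at [-1.256, 0.332, -0.065, 1.46, 0.022, 1.35, -0.088], TCP at [207.12, 589.705, 231.338] pointing down, gripper open.
Joint ranges: [-2.6, 2.6], [-0.5, 2.12], [-1.47, 1.34], [0.16, 2.42], [-1.27, 4.41], [0.06, 2.06], [-2.6, 2.6]. Speed limits (rad/s): [2.22, 2.22, 2.79, 2.79, 3.14, 3.14, 3.14].

## Interface

Orientations are given as a unit quaternion [x, y, z, w].
In Python, from plant import bot gives the robot as it stands.
- The arm moves only by the shell command python3 -m creep 'ROWS' [FORCE]. ROWS is JSON, a list of rows, each an object with "travel": the shift along the world's x, y, z each as a share of 1000 mm, from -1 to 1, a list of three; "delta_rot": the turn, a rotation vector about the world's x, y, z each as a share of pi/4 rad, from -1 to 1, a list of three; "hand": the closure, from 0 (fully open) to 1 (shut). A call has 1 to 5 rows; each row is the pose to reach, as a shift and turn from the pose commanded when the call began; what a row does not reach only later rows make up. A row lasts 1/10 s, in which the tool goes at most 50 mm and 8.59 degrees, less where a joint would pass 70% of its speed; a pose out of reach is approached as far as the arm can. A call with a number of a shift or a turn outside -1 to 1 is refused whole. A call with a gripper value outside its range is refused whole. The fingers move at their own pace and stop on an object; FORCE is the grip in N (left out, the last holds). Time passes only in rows, so rows that repeat a pose let the fingers close. It gives the time, the measured TCP pose, the force, the opening and the grip force at its end, in the units of the state.
- bot.observe(): the state, without advancing time (a new reading comes with each control period).
- bot.camera(name): name is "scene" or "side" or "wrist"; returns a dict with "frame" (384x512x3 uint8, blue, green, red), "K" (3x3 intrinsics, pixels), "R" (3x3) and "t" (3): a world point X has camera coordinates R X + t; the wrist camera has in their place "hand_eye" (4x4, takes a point from camera to tool coordinates, whose origin is the TCP and whose axes are the flange's). Camera axes: x right, y down, z forward; pixel columns grow to the right and rows downward; lengths in mm; the calibration is good to about 2 mm. A picture is of the moment at which its call begins: read the wrist's pose just before it. There is no depth.
- bot.hand_in(): hands the job in; it is judged then, once.
The state is a dict: "time": time; "qpos": joint angles; "joint_velocities": joint speeds; "joint_efforts": joint torques, N m; "tool_pos": TCP position; "ee_rot": TCP orientation; "wrist_force": force on the tool from outside, world axes, zero at the start; "ft_torque": the same for the moment, N m; "opening": finger opening in mm; "grasp_force": force on a finger pad.
Only numpy, scipy, OpenCV 4.12 (cv2) and the standard library are available. Lean on these libraries where they do the work, as an engineer would, in place of code of your own. Each camera call takes 0.05 s, during which the arm holds its last target. There are 200 camera calls.

## Task

First swing the red hook on the camera stand down until it rests fully home in its catch, so that the camera is locked. Then take the green printed tower off the bed of the yellow printer, leaving the other prints where they lie, and hold it upright in the air, its middle 12 cm straight in front of the lens and at lens height, with a broad face square to the lens. Finish while still holding it there: do not let go of it.

Things in the scene. Friction and masses are not known exactly. Their poses are not given: they have to be found in the camera images.
- camera_stand: Grey inspection camera (70x50x50 mm, top 135 mm up) on a dark steel plate, fixed, its place varies. Origin on the bench under the camera, z up; the lens looks along its -x (towards the robot); barrel 36 mm across, ends at x=-50 mm. Plate x -165 to 50, y -55 to 55, 12 mm thick. The red hook swings in its y-z plane at x=-120 mm, in front of the lens.
- hook (a joint): Angle of the red hook, rad: 0 = level, fully home in its catch; 1.57 = upright; grows as it opens, to 2.1 (leaning back past upright). It starts open, at 1.3 to 1.9. The hinge is stiff: the hook stays where it is left and does not fall shut; about 1 N near its tip moves it. A solid stop ends it at 0.
- hook_pivot (a point): Hinge axis of the hook, 32 mm above the bench, at x=-120, y=-42 mm in the stand's frame; the axis runs along the stand's x. This point and its axes (those of the stand) do not move with the hook. The closed hook runs from here along the stand's +y, over the aluminium foot tongue (top 20 mm above the bench), to the catch.
- hook_tip (a point): On the outer face (upper face when closed) of the red hook near its end, 84 mm from the hinge axis. The hook is a bar 12 mm wide and 8 mm thick, 90 mm long from the axis, with a nose 14 mm deep turned down at the end. Closed, its upper face is 36 mm above the bench.
- lens (a point): Centre of the lens front glass, 110 mm above the bench, axes as the stand's.
- focus (a point): The point to present at: on the lens axis, 120 mm in front of the lens glass, 110 mm above the bench; axes as the stand's (x along the lens axis, z up).
- tower: Green printed tower, standing upright on the build sheet; 73 mm tall. Origin: centre of its underside; z up. Foot 14 mm (x) by 50 mm (y), 3 mm thick; above it a flat slab 10 mm thick (x) and 36 mm wide (y). Its broad faces look along its +x and -x; either may face the lens. About 20 to 30 g.
- tower_mid (a point): Middle of the tower, 36.5 mm above its underside, axes as the tower's.
- build_sheet: Dark build sheet, 236x236x8 mm, fixed on the bed of the yellow printer. Origin: centre of its underside; its top is 128 mm above the bench. The prints lie on it in a row along y. Beam and print head stand behind it (x over 0.55 m); filament spools hang above them (x over 0.60, y -0.18 to 0.27, z 0.5 to 0.7 m): keep the wrist in front.
- orange_gear: Orange printed gear lying on the sheet, 52 mm across, 15 mm high; origin: centre of its underside. To be left where it lies.
- yellow_gear: Yellow printed gear lying on the sheet, 44 mm across, 12 mm high; origin: centre of its underside. To be left where it lies.
- red_knob: Red printed knob standing on the sheet, 32 mm across, 22 mm high; origin: centre of its underside. To be left where it lies.

How it is judged:
By the outcome, as a careful person would: the job done as asked, in the order asked, and still so for the second after the job is handed in, while the arm keeps its last pose, push and grip.
It also fails if it takes over 48 s, if anything falls off the work surface, if the arm or the gripper's body presses on something with over 40 N, if the wrist force passes 120 N, or if a joint passes its speed limit or range.

## Working session

There is one attempt and no reset: what is moved stays moved. The work goes in short steps, Python scripts to look and compute and a shell command to move; the robot and the scene stay as the last step left them, time stands still between calls to the robot, and variables do not carry over. Pictures are saved under pics/ and viewed, at most 10 in all, crops included, and the job is handed in when it is done.

```bash
mkdir -p pics; ls
python3 - <<'E'
from plant import bot
import cv2, numpy as np, pickle
s=bot.observe(); print(s)
d={}
for n in("scene","side","wrist"):
    c=bot.camera(n); d[n]=c; cv2.imwrite(f"pics/{n}0.png",c["frame"]); print(n,{k:np.round(v,3).tolist() for k,v in c.items() if k!="frame"})
pickle.dump((s,d),open("v0.pkl","wb"))
cv2.imwrite("pics/both0.png",np.vstack([cv2.resize(np.hstack([d["scene"]["frame"],d["side"]["frame"]]),(800,300)),]))
E
```

```text
pics
{'time': 0.0, 'qpos': array([-1.25554473,  0.332856  , -0.06470839,  1.460942  ,  0.02161035,
        1.34989793, -0.08847305]), 'joint_velocities': array([ 6.25992004e-04,  4.68806145e-04, -3.24477007e-04, -4.18197303e-05,
        7.30312155e-04,  1.34225430e-03, -2.32971292e-04]), 'joint_efforts': array([ 1.38843880e-04, -6.25450373e+01,  4.91252658e-02, -3.91591287e+01,
        1.61745551e-02,  1.00740461e-02, -2.16354431e-05]), 'tool_pos': array([207.04240759, 589.31300057, 230.52554192]), 'ee_rot': array([ 1.68094824e-01,  9.85770579e-01, -6.98848360e-04, -8.21051195e-05]), 'wrist_force': array([ 0.45817589,  0.06698377, -0.30887166]), 'ft_torque': array([ 0.00442398, -0.05208758, -0.00163948]), 'grasp_force': 0.0, 'opening': 85.27559946327271}
scene {'K': [[424.89, 0.0, 254.09], [0.0, 424.89, 186.72], [0.0, 0.0, 1.0]], 'R': [[-0.917, -0.4, -0.004], [-0.291, 0.673, -0.68], [0.275, -0.622, -0.734]], 't': [439.099, 328.145, 824.635]}
side {'K': [[359.802, 0.0, 250.027], [0.0, 359.802, 190.426], [0.0, 0.0, 1.0]], 'R': [[0.926, -0.376, -0.011], [-0.199, -0.464, -0.863], [0.32, 0.802, -0.505]], 't': [-567.789, 174.303, 858.666]}
wrist {'K': [[337.541, 0.0, 256.693], [0.0, 337.541, 192.374], [0.0, 0.0, 1.0]], 'hand_eye': [[-0.001, -0.953, -0.304, 78.822], [1.0, -0.001, -0.001, -0.428], [0.0, -0.304, 0.953, -143.617], [0.0, 0.0, 0.0, 1.0]]}
```

View pics/scene0.png

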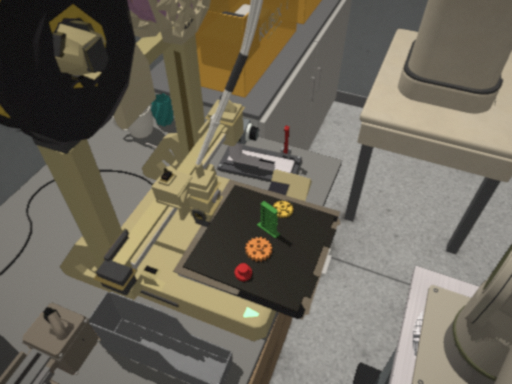

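View pics/side0.png

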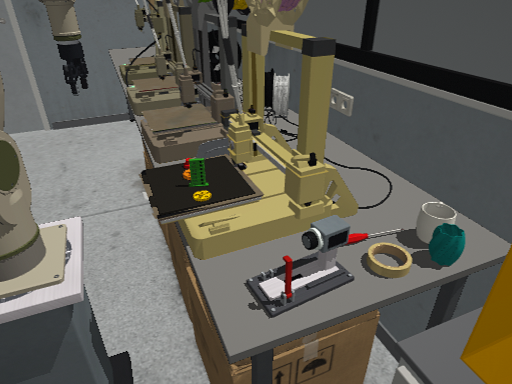

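The scene view shows the green tower at (268,219), gears at (284,209) and (259,248), knob at (243,272) and the red hook at (286,126–152). The side view shows the hook at (289,258–298), the lens at (310,240), and the tower at (198,172).

```bash
cat > h.py <<'E'
import cv2, numpy as np, pickle
from scipy.spatial.transform import Rotation as Ro
def pose(cam,s=None):
    if "R" in cam: return cam["K"],cam["R"],np.asarray(cam["t"]).ravel()
    T=np.eye(4);T[:3,:3]=Ro.from_quat(s["ee_rot"]).as_matrix();T[:3,3]=s["tool_pos"]
    M=np.linalg.inv(T@cam["hand_eye"]); return cam["K"],M[:3,:3],M[:3,3]
def proj(P,X):
    K,R,t=P; c=K@(R@np.asarray(X,float)+t); return c[:2]/c[2]
def plane(P,uv,z):
    K,R,t=P; d=R.T@np.linalg.inv(K)@np.array([uv[0],uv[1],1.]); o=-R.T@t; return o+d*(z-o[2])/d[2]
def tri(P,p,Q,q):
    A=P[0]@np.c_[P[1],P[2]];B=Q[0]@np.c_[Q[1],Q[2]]
    X=cv2.triangulatePoints(A,B,np.array(p,float),np.array(q,float)).ravel(); X=X[:3]/X[3]
    return X, np.linalg.norm(proj(P,X)-p)+np.linalg.norm(proj(Q,X)-q)
HS={"red":[(0,6),(174,180)],"green":[(50,75)],"yellow":[(23,32)],"orange":[(7,18)]}
def blobs(img,col,s=150,v=60,amin=15):
    h=cv2.cvtColor(img,cv2.COLOR_BGR2HSV); m=np.zeros(h.shape[:2],np.uint8)
    for a,b in HS[col]: m|=cv2.inRange(h,(a,s,v),(b,255,255))
    n,l,st,ce=cv2.connectedComponentsWithStats(m)
    return [(st[i],ce[i],(l==i).astype(np.uint8)) for i in range(1,n) if st[i][4]>=amin]
E
python3 - <<'E'
from h import *
s,d=pickle.load(open("v0.pkl","rb"))
for n in("scene","side"):
    for c in HS:
        for st,ce,m in blobs(d[n]["frame"],c): print(n,c,st,ce.round(1))
S,D=pose(d["scene"]),pose(d["side"])
print("hook top",tri(S,(286.5,126),D,(289,258)),"bot",tri(S,(285,152),D,(289,298)))
a=cv2.resize(d["scene"]["frame"][110:210,200:350],(800,533),interpolation=cv2.INTER_CUBIC); cv2.imwrite("pics/a.png",a)
a=cv2.resize(d["side"]["frame"][210:320,230:380],(800,587),interpolation=cv2.INTER_CUBIC); cv2.imwrite("pics/b.png",a)
E
```

```text
scene red [284 126   5  27  68] [286.1 137.8]
scene red [234 263  18  19 257] [242.8 271.8]
scene yellow [ 49   5  56  32 446] [75.6 18.5]
scene yellow [74 83  8  5 21] [77.7 85.1]
scene yellow [  0 106   9  11  41] [  3.  111.9]
scene orange [245 237  27  24 502] [258.3 248.7]
side red [184 158   6  11  43] [186.4 163.5]
side red [346 233  22  12 155] [356.3 237.4]
side red [283 256  10  43 254] [288.  275.5]
side green [189 158  20  28 311] [197.5 172.4]
side yellow [233   0  15  10 113] [239.6   4.3]
side yellow [253  85   4  29  35] [255.7  98.9]
side yellow [193 190  19  12 164] [201.6 195.3]
side orange [182 169   9  11  71] [186.3 174.2]
hook top (array([ 545.33587499, -363.39114262,  123.29969723]), np.float64(0.7292913459009561)) bot (array([ 546.81602205, -370.81428386,   24.34595909]), np.float64(0.2803790083149299))
```

View pics/b.png

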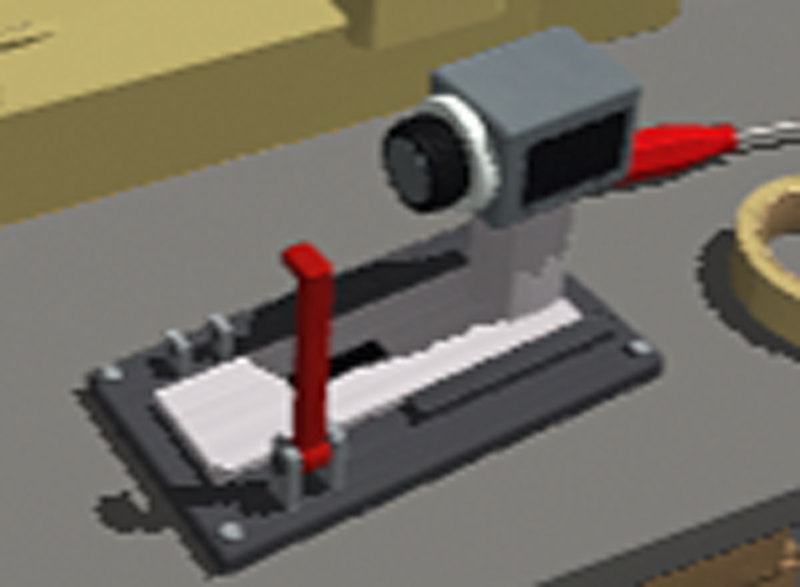

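The crop shows the hinge on the stand's near (right) side, upright hook with the nose toward the catch at left, plate corners at crop (90,375), (220,570), (660,360), and lens glass at (412,165).

Run:
```python
from h import *
s,d=pickle.load(open("v0.pkl","rb"))
S,D=pose(d["scene"]),pose(d["side"])
f=lambda u,v:(230+u*150/800,210+v*110/587)
c=[plane(D,f(*p),z) for p,z in (((88,378),10),((222,572),5),((662,362),10))]
for x in c: print(x.round(1))
e=c[2]-c[1]; print(np.linalg.norm(e),np.degrees(np.arctan2(e[1],e[0])),np.linalg.norm(c[1]-c[0]))
print("lens",plane(D,f(412,165),110).round(1))
for st,ce,m in blobs(d["side"]["frame"],"green"): print("tower",plane(D,ce,165).round(1))
print("og",plane(S,(258.3,248.7),140),"knob",plane(S,(242.8,271.8),145), "og",plane(D,(186.3,174.2),140),"yg",plane(D,(201.6,195.3),138),plane(S,(284,209),138))
im=d["scene"]["frame"]; 
for st,ce,m in blobs(im,"green",100,30): print(st,ce,plane(S,ce,165))
```

```text
[ 491.2 -279.5   10. ]
[ 502.  -385.8    5. ]
[ 712.7 -362.5   10. ]
212.02377269359582 6.308683867365811 107.04689718076204
lens [ 613.3 -317.1  110. ]
tower [460.7 -31.7 165. ]
og [456.21818806  30.45503302 140.        ] knob [460.99188613  92.29461719 145.        ] og [441.40649542  17.51707259 140.        ] yg [450.31393479 -99.07162066 138.        ] [446.5824993 -85.1327722 138.       ]
[257 201  23  37 516] [268.24806202 219.21705426] [459.10764641 -26.38978705 165.        ]
```

```bash
python3 -m creep '[{"travel":[0.09,-0.19,0.1],"delta_rot":[0,0,0.43],"hand":0},{"travel":[0.09,-0.19,0.1],"delta_rot":[0,0,0.43],"hand":0},{"travel":[0.09,-0.19,0.1],"delta_rot":[0,0,0.43],"hand":0},{"travel":[0.09,-0.19,0.1],"delta_rot":[0,0,0.43],"hand":0},{"travel":[0.09,-0.19,0.1],"delta_rot":[0,0,0.43],"hand":0}]'
python3 -m creep '[{"travel":[0.1,-0.22,0.05],"delta_rot":[0,0,0],"hand":0},{"travel":[0.1,-0.22,0.05],"delta_rot":[0,0,0],"hand":0},{"travel":[0.1,-0.22,0.05],"delta_rot":[0,0,0],"hand":0},{"travel":[0.1,-0.22,0.05],"delta_rot":[0,0,0],"hand":0},{"travel":[0.1,-0.22,0.05],"delta_rot":[0,0,0],"hand":0}]'
python3 -c "
from plant import bot
print(bot.observe()['qpos'].round(2))"
```

```text
time: 0.65
tool_pos: [298.9, 396.9, 333.0]
ee_rot: [0.001, 1.0, 0.001, 0.001]
wrist_force: [0.4, -0.5, 0.1]
opening: 85.5
grasp_force: 0.0
time: 1.15
tool_pos: [397.6, 177.3, 381.8]
ee_rot: [0.0, 1.0, 0.0, 0.0]
wrist_force: [1.3, 1.0, -0.3]
opening: 85.7
grasp_force: 0.0
[-0.81 -0.15  0.25  1.67  0.04  1.62  1.01]
```

```bash
python3 -m creep '[{"travel":[0.03,-0.2,0],"delta_rot":[0,0,0],"hand":0},{"travel":[0.03,-0.2,0],"delta_rot":[0,0,0],"hand":0},{"travel":[0.03,-0.2,0],"delta_rot":[0,0,0],"hand":0},{"travel":[0.03,-0.2,0],"delta_rot":[0,0,0],"hand":0},{"travel":[0.03,-0.2,0],"delta_rot":[0,0,0],"hand":0}]'
cat > snap.py <<'E'
import sys
from plant import bot
from h import *
n=sys.argv[1]; s=bot.observe(); c=bot.camera("wrist"); pickle.dump((s,c),open(n+".pkl","wb")); cv2.imwrite(f"pics/{n}.png",c["frame"]); print(s["tool_pos"].round(1),s["qpos"].round(2))
E
python3 snap.py w1
python3 -m creep '[{"travel":[0.07,-0.22,-0.05],"delta_rot":[0,0,0],"hand":0.5},{"travel":[0.07,-0.22,-0.05],"delta_rot":[0,0,0],"hand":1},{"travel":[0.07,-0.22,-0.05],"delta_rot":[0,0,0],"hand":1},{"travel":[0.07,-0.22,-0.05],"delta_rot":[0,0,0],"hand":1},{"travel":[0.07,-0.22,-0.05],"delta_rot":[0,0,0],"hand":1}]'
python3 snap.py w2
python3 -m creep '[{"travel":[0.03,-0.1,-0.05],"delta_rot":[0,0,0],"hand":1},{"travel":[0.03,-0.1,-0.05],"delta_rot":[0,0,0],"hand":1},{"travel":[0.03,-0.1,-0.05],"delta_rot":[0,0,0],"hand":1},{"travel":[0.03,-0.1,-0.05],"delta_rot":[0,0,0],"hand":1}]'
python3 snap.py w3; python3 -c "
import cv2,numpy as np
cv2.imwrite('pics/w123.png',np.hstack([cv2.imread('pics/w1.png'),cv2.imread('pics/w3.png')])[:, :])
im=cv2.imread('pics/w123.png');cv2.imwrite('pics/w123.png',cv2.resize(im,(800,300),interpolation=cv2.INTER_AREA))"
```

```text
time: 1.65
tool_pos: [427.2, -26.9, 381.7]
ee_rot: [0.005, 1.0, 0.0, 0.001]
wrist_force: [0.5, 0.9, -0.0]
opening: 85.3
grasp_force: 0.0
[427.2 -26.9 381.7] [-0.65 -0.21  0.51  1.69  0.1   1.63  1.42]
time: 2.2
tool_pos: [497.7, -241.7, 330.6]
ee_rot: [-0.0, 1.0, -0.0, -0.0]
wrist_force: [-0.1, 0.6, -0.1]
opening: 12.5
grasp_force: 0.0
[ 497.7 -241.7  330.6] [-0.41  0.17  0.9   1.53 -0.13  1.51  2.06]
time: 2.65
tool_pos: [526.8, -341.0, 278.6]
ee_rot: [0.001, 1.0, 0.0, -0.002]
wrist_force: [0.1, 0.6, -0.5]
opening: 0.4
grasp_force: 0.0
[ 526.8 -341.   278.6] [-0.15  0.42  0.91  1.42 -0.33  1.47  2.31]
```

View pics/w123.png

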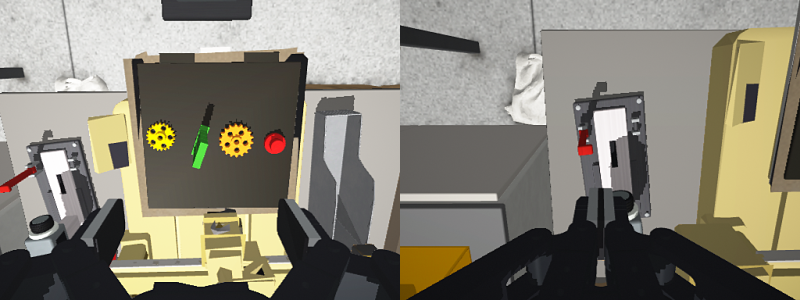

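The left half (w1) shows the prints with the tower at (202,145), its width axis turned a little. The right half (w3) shows the stand, its plate corners at about (573,99), (641,92), (655,217), and the hook at (585,143).

Run:
```python
from h import *
for n in("w2","w3"):
    s,c=pickle.load(open(n+".pkl","rb")); 
    for st,ce,m in blobs(c["frame"],"red",150,50,30): print(n,st,ce.round(1))
s,c=pickle.load(open("w3.pkl","rb"))
s2,c2=pickle.load(open("w2.pkl","rb"))
a=cv2.resize(c["frame"][110:290,210:340],(416,576),interpolation=cv2.INTER_CUBIC)
b=cv2.resize(c2["frame"][110:302,10:138],(384,576),interpolation=cv2.INTER_CUBIC)
cv2.imwrite("pics/c.png",np.hstack([a,b]))
```

```text
w2 [142 176  28  32 415] [155.4 193. ]
w3 [227 165  20  34 437] [235.6 184. ]
```

View pics/c.png

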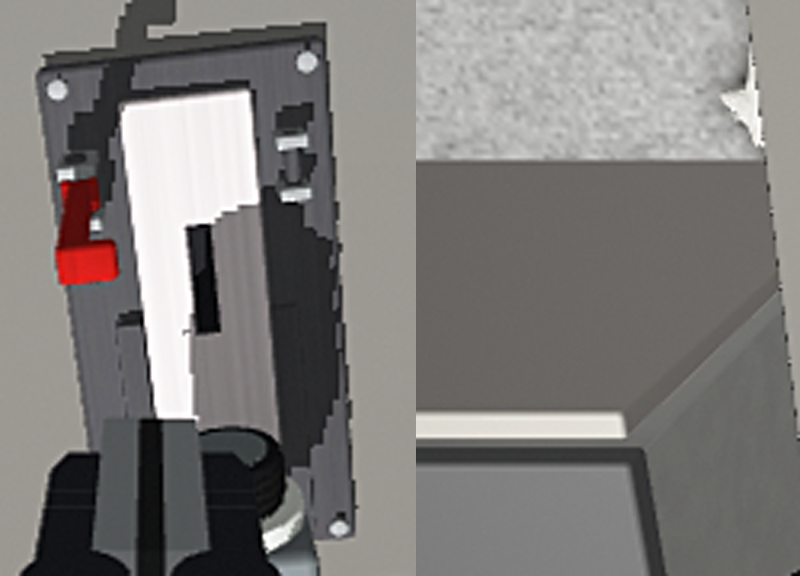

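The left crop (w3) shows the plate corners at crop (40,72), (322,38), (352,535), the hook's foot at (80,185) and its nose at (88,262); the right one (w2) missed the stand.

Run:
```python
from h import *
s,c=pickle.load(open("w3.pkl","rb")); P=pose(c,s)
s0,d=pickle.load(open("v0.pkl","rb")); S,D=pose(d["scene"]),pose(d["side"])
f=lambda u,v:(210+u/3.2,110+v/3.2)
k=[plane(P,f(*p),12) for p in ((40,72),(322,38),(352,535))]
e=k[2]-k[1]; w=k[1]-k[0]
print(np.linalg.norm(e),np.linalg.norm(w)); yx=np.arctan2(e[1],e[0]);yy=np.arctan2(-w[0],w[1]); print(np.degrees([yx,yy]))
y=(yx*2+yy)/3
ex=np.array([np.cos(y),np.sin(y)]);ey=np.array([-ex[1],ex[0]])
loc=[(-165,-55),(-165,55),(50,55)]
o=[q[:2]-a*ex-b*ey for q,(a,b) in zip(k,loc)]; print(np.round(o,1)); o=np.mean(o,0)
W=lambda a,b,z:np.r_[o+a*ex+b*ey,z]
print("o",o,"yaw",np.degrees(y))
for nm,l in dict(pivot=(-120,-42,32),lens=(-50,0,110),focus=(-170,0,110),catch=(-120,42,36),tipup=(-120,-42,116)).items():
    X=W(*l);print(nm,X.round(1),"px side",proj(D,X).round(1),"scene",proj(S,X).round(1),"w3",((proj(P,X)-[210,110])*3.2).round(0))
# check screw pair
for p in ((58,90),(307,62),(338,528)):
    q=plane(P,f(*p),12)[:2]-o; print("screw",(q@ex).round(1),(q@ey).round(1))
# hook ray: intersect with plane local x=-120 +-6 (nose end facing)
def hookpt(P,uv,x):
    K,R,t=P; dd=R.T@np.linalg.inv(K)@np.array([uv[0],uv[1],1.]);oo=-R.T@t
    n=np.r_[ex,0]; L=(x-(oo[:2]-o)@ex)/(dd@n); X=oo+L*dd; return ((X[:2]-o)@ey).round(1),X[2].round(1)
print("nose left/right on far face w3",hookpt(P,f(58,282),-114),hookpt(P,f(117,278),-114),hookpt(P,f(58,248),-126),hookpt(P,f(117,242),-126))
g=lambda u,v:(230+u*150/800,210+v*110/587)
print("side nose/knee",hookpt(D,g(282,258),-126),hookpt(D,g(330,265),-114),hookpt(D,g(300,290),-126))
print("lens side",plane(D,g(412,165),110))
np.savez("stand.npz",o=o,y=y)
```

```text
212.74995884678924 106.56882818134392
[6.03176157 6.59410899]
[[ 659.6 -309.8]
 [ 659.3 -313.3]
 [ 657.1 -314.2]]
o [ 658.68009449 -312.42663451] yaw 6.219210712135134
pivot [ 543.9 -367.2   32. ] px side [286.9 294.5] scene [285.6 151. ] w3 [ 80. 194.]
lens [ 609.  -317.8  110. ] px side [305.6 241.6] scene [257.  133.9] w3 [223. 449.]
focus [ 489.7 -330.8  110. ] px side [254.8 260.6] scene [302.  142.9] w3 [185.  74.]
catch [ 534.8 -283.7   36. ] px side [265.7 267.7] scene [277.7 170.5] w3 [307. 171.]
tipup [ 543.9 -367.2  116. ] px side [288.7 262.6] scene [287.2 127.3] w3 [ 62. 261.]
screw -156.3 -46.7
screw -156.2 47.9
screw 44.1 47.6
nose left/right on far face w3 (np.float64(-44.0), np.float64(117.1)) (np.float64(-26.2), np.float64(119.3)) (np.float64(-41.9), np.float64(122.4)) (np.float64(-24.7), np.float64(122.8))
side nose/knee (np.float64(-30.8), np.float64(120.6)) (np.float64(-43.3), np.float64(121.8)) (np.float64(-42.8), np.float64(115.1))
lens side [ 613.2595984  -317.12921109  110.        ]
```

```bash
python3 -m creep '[{"travel":[0.022,-0.058,0],"delta_rot":[0,0,0],"hand":1},{"travel":[0.022,-0.058,0],"delta_rot":[0,0,0],"hand":1},{"travel":[0.022,-0.058,-0.05],"delta_rot":[0,0,0],"hand":1},{"travel":[0.022,-0.058,-0.1],"delta_rot":[0,0,0],"hand":1},{"travel":[0.022,-0.058,-0.14],"delta_rot":[0,0,0],"hand":1}]'
python3 -m creep '[{"travel":[0,0,-0.03],"delta_rot":[0,0,0],"hand":1},{"travel":[0,0,-0.038],"delta_rot":[0,0,0],"hand":1},{"travel":[0,0,-0.038],"delta_rot":[0,0,0],"hand":1},{"travel":[0,0,-0.038],"delta_rot":[0,0,0],"hand":1}]'
python3 snap.py w4
python3 -c "
from plant import bot
import cv2
cv2.imwrite('pics/side1.png',cv2.resize(bot.camera('side')['frame'][190:320,220:390],(680,520),interpolation=cv2.INTER_CUBIC))"
```

```text
time: 3.2
tool_pos: [550.2, -395.4, 139.5]
ee_rot: [-0.001, 1.0, 0.001, 0.0]
wrist_force: [1.0, 0.2, -0.1]
opening: 0.0
grasp_force: 0.0
time: 3.6
tool_pos: [550.4, -398.2, 105.6]
ee_rot: [-0.0, 1.0, -0.001, 0.001]
wrist_force: [-0.6, 0.1, 0.5]
opening: -0.1
grasp_force: 0.0
[ 550.4 -398.2  105.6] [ 0.01  0.66  0.81  1.48 -0.5   1.21  2.46]
```

View pics/side1.png

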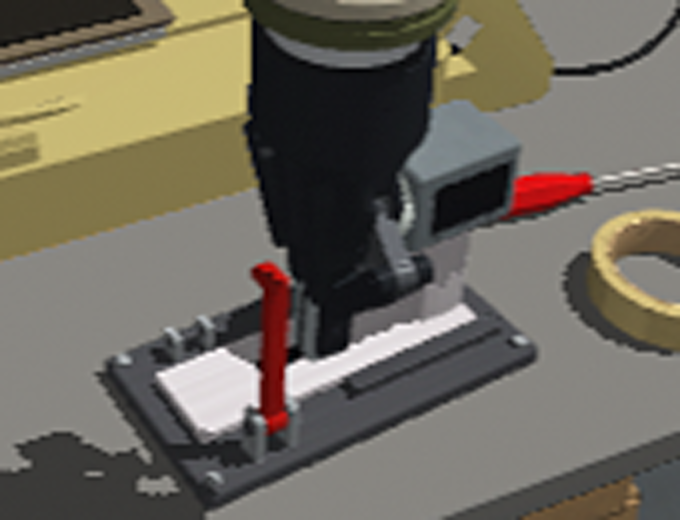

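The gripper's fingers are seen right beside the hook, tips near crop (325,350); the hook is still upright at (270,270–430).

Run:
```python
from h import *
s0,d=pickle.load(open("v0.pkl","rb")); D=pose(d["side"])
print("side cam at",-D[1].T@D[2])
for X in ([550.4,-398.2,105.6],[544,-367,116],[544,-367,32],[550.4,-398.2,180]):
    print(X,((proj(D,X)-[220,190])*4).round(0))
```

```text
side cam at [ 286.17932615 -821.15358286  577.82475057]
[550.4, -398.2, 105.6] [318. 346.]
[544, -367, 116] [275. 290.]
[544, -367, 32] [267. 418.]
[550.4, -398.2, 180] [327. 219.]
```

```bash
python3 -m creep '[{"travel":[-0.002,0.015,-0.001],"delta_rot":[0,0,0],"hand":1},{"travel":[-0.003,0.027,0],"delta_rot":[0,0,0],"hand":1},{"travel":[-0.004,0.039,0],"delta_rot":[0,0,0],"hand":1},{"travel":[-0.005,0.05,-0.004],"delta_rot":[0,0,0],"hand":1},{"travel":[-0.006,0.061,-0.01],"delta_rot":[0,0,0],"hand":1}]'
python3 -m creep '[{"travel":[-0.001,0.009,-0.009],"delta_rot":[0,0,0],"hand":1},{"travel":[-0.002,0.017,-0.018],"delta_rot":[0,0,0],"hand":1},{"travel":[-0.003,0.022,-0.027],"delta_rot":[0,0,0],"hand":1},{"travel":[-0.003,0.025,-0.035],"delta_rot":[0,0,0],"hand":1},{"travel":[-0.003,0.025,-0.035],"delta_rot":[0,0,0],"hand":1}]'
python3 snap.py w5
```

```text
time: 4.2
tool_pos: [543.5, -336.4, 93.6]
ee_rot: [-0.0, 1.0, -0.0, 0.001]
wrist_force: [1.0, -0.1, 0.3]
opening: 0.3
grasp_force: 0.4
time: 4.7
tool_pos: [539.5, -311.5, 56.8]
ee_rot: [-0.0, 1.0, 0.0, -0.001]
wrist_force: [-0.1, -0.0, 0.7]
opening: 0.1
grasp_force: 0.0
[ 539.5 -311.5   56.8] [-0.15  0.6   0.8   1.68 -0.48  1.07  2.38]
```

```bash
python3 -m creep '[{"travel":[0,0.003,-0.008],"delta_rot":[0,0,0],"hand":1},{"travel":[0,0.004,-0.016],"delta_rot":[0,0,0],"hand":1},{"travel":[0,0.004,-0.02],"delta_rot":[0,0,0],"hand":1},{"travel":[0,0.004,-0.02],"delta_rot":[0,0,0],"hand":1}]'
python3 -m creep '[{"travel":[0,0,-0.002],"delta_rot":[0,0,0],"hand":1},{"travel":[0,0,-0.004],"delta_rot":[0,0,0],"hand":1},{"travel":[0,0,-0.004],"delta_rot":[0,0,0],"hand":1}]'
python3 snap.py w6
python3 -c "
from h import *
from plant import bot
a=cv2.imread('pics/w6.png');b=bot.camera('side')['frame'][190:320,220:390]
cv2.imwrite('pics/d.png',np.hstack([cv2.resize(a,(400,300)),cv2.resize(b,(392,300),interpolation=cv2.INTER_CUBIC)]))
for st,ce,m in blobs(a,'red',150,50,30): print(st,ce)"
```

```text
time: 5.15
tool_pos: [539.7, -308.1, 37.5]
ee_rot: [0.0, 1.0, 0.0, -0.001]
wrist_force: [-0.8, -0.0, -0.6]
opening: -0.1
grasp_force: 0.0
time: 5.45
tool_pos: [540.3, -308.6, 35.8]
ee_rot: [0.0, 1.0, 0.0, 0.0]
wrist_force: [-4.9, 4.6, 14.0]
opening: -0.1
grasp_force: 7.0
[ 540.3 -308.6   35.8] [-0.14  0.63  0.79  1.7  -0.51  1.03  2.39]
[ 120  223  203   58 4252] [216.71683913 253.14793039]
```

View pics/d.png

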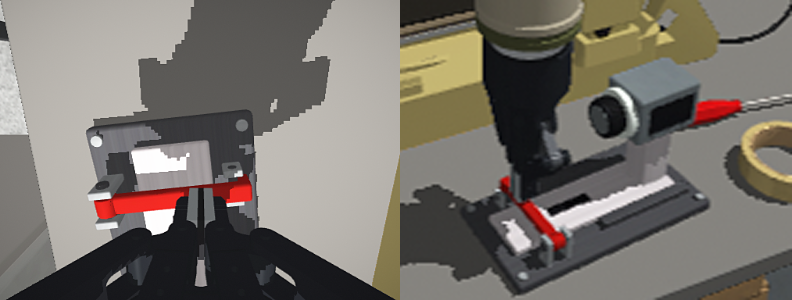

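The left half shows the red hook lying level from the hinge at (105,208) into the catch at (240,192); the side view agrees. At 14 N the tip height of 35.8 mm matches the 36 mm of the closed hook.

```bash
python3 -m creep '[{"travel":[0,0,-0.002],"delta_rot":[0,0,0],"hand":1},{"travel":[0,0,-0.002],"delta_rot":[0,0,0],"hand":1}]'
python3 -m creep '[{"travel":[-0.02,0,0.05],"delta_rot":[0,0,0],"hand":1},{"travel":[-0.04,0,0.1],"delta_rot":[0,0,0],"hand":1},{"travel":[-0.04,0,0.15],"delta_rot":[0,0,0],"hand":1},{"travel":[-0.04,0,0.18],"delta_rot":[0,0,0],"hand":1},{"travel":[-0.04,0,0.18],"delta_rot":[0,0,0],"hand":1}]'
python3 snap.py w7
python3 - <<'E'
from h import *
for n in("w6","w7"):
    s,c=pickle.load(open(n+".pkl","rb"));P=pose(c,s);z=np.load("stand.npz");o,y=z["o"],float(z["y"])
    ex=np.array([np.cos(y),np.sin(y)]);ey=np.array([-ex[1],ex[0]])
    for st,ce,m in blobs(c["frame"],"red",150,50,30):
        r=cv2.minAreaRect(cv2.findContours(m,0,2)[0][0]); print(n,st,r)
        for p in cv2.boxPoints(r):
            q=plane(P,p,36)[:2]-o; print((q@ex).round(1),(q@ey).round(1),end=' ; ')
c=cv2.imread("pics/w7.png");cv2.imwrite("pics/w7b.png",cv2.resize(c,(792,594),interpolation=cv2.INTER_CUBIC))
E
```

```text
time: 5.75
tool_pos: [540.5, -308.6, 35.3]
ee_rot: [0.0, 1.0, 0.001, 0.001]
wrist_force: [-10.0, 8.4, 30.4]
opening: -0.2
grasp_force: 15.1
time: 6.25
tool_pos: [501.8, -310.1, 217.8]
ee_rot: [0.0, 1.0, -0.001, 0.004]
wrist_force: [-0.4, -0.8, -0.2]
opening: -0.2
grasp_force: 0.0
[ 501.8 -310.1  217.8] [-0.28  0.36  0.95  1.63 -0.3   1.31  2.29]
w6 [ 120  223  203   58 4252] ((221.368896484375, 253.4736328125), (34.22169876098633, 201.9296112060547), 81.72411346435547)
-128.5 -47.8 ; -132.9 46.8 ; -115.2 48.2 ; -110.1 -49.7 ; w7 [ 195  188   95   26 1126] ((242.35995483398438, 201.51998901367188), (14.707822799682617, 93.90377807617188), 81.8698959350586)
-127.3 -48.1 ; -131.0 47.4 ; -115.3 48.2 ; -111.2 -48.7 ;
```

View pics/w7b.png

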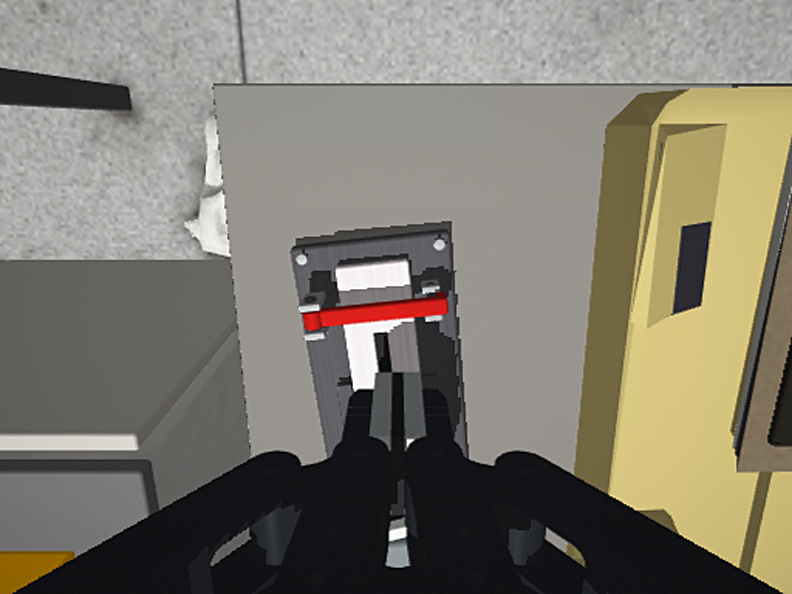

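Run:
```python
from h import *
z=np.load("stand.npz");o,y=z["o"],float(z["y"])
for n in("w3","w6","w7"):
    s,c=pickle.load(open(n+".pkl","rb"));P=pose(c,s);im=c["frame"]
    W=lambda a,b,zz:np.r_[o+a*np.array([np.cos(y),np.sin(y)])+b*np.array([-np.sin(y),np.cos(y)]),zz]
    g=cv2.cvtColor(im,cv2.COLOR_BGR2GRAY); pts=[]
    for l in((-157.5,-47.5),(-157.5,47.5),(43,47.5)):
        p=proj(P,W(*l,13)); u,v=p.round().astype(int); r=9 if n!="w6" else 14
        if not(r<u<512-r and r<v<384-r): continue
        t=g[v-r:v+r+1,u-r:u+r+1].astype(float); m=((t>170)).astype(np.uint8)
        k,L,st,ce=cv2.connectedComponentsWithStats(m)
        i=1+np.argmin([np.hypot(*(q-r)) for q in ce[1:]]) if k>1 else None
        if i is None: print("none");continue
        q=ce[i]+[u-r,v-r]; X=plane(P,q,13); pts.append(X[:2]); print(n,l,st[i][4],X.round(1))
    if len(pts)>1: w=pts[1]-pts[0]; print(" yaw y",np.degrees(np.arctan2(-w[0],w[1])),np.linalg.norm(w))
    if len(pts)>2: w=pts[2]-pts[1]; print(" yaw x",np.degrees(np.arctan2(w[1],w[0])),np.linalg.norm(w))
    if n=="w3": continue
    b=max(blobs(im,"red",150,50,30),key=lambda t:t[0][4])[2]
    x0,wd=cv2.boundingRect(b)[0],cv2.boundingRect(b)[2]
    cols=range(x0+int(.25*wd),x0+int(.95*wd))
    E=np.array([plane(P,(u,np.nonzero(b[:,u])[0].min()),36)[:2] for u in cols])
    vx,vy,_,_=cv2.fitLine(E.astype(np.float32),cv2.DIST_HUBER,0,.01,.01).ravel(); print(" hook top edge yaw",np.degrees(np.arctan(-vx/vy)))
```

```text
w3 (-157.5, -47.5) 26 [ 507.8 -376.6   13. ]
w3 (-157.5, 47.5) 28 [ 497.6 -282.5   13. ]
w3 (43, 47.5) 16 [ 696.4 -260.7   13. ]
 yaw y 6.187882141630331 94.68411336800051
 yaw x 6.247765843629028 200.04468591493125
w6 (-157.5, -47.5) 164 [ 508.2 -377.3   13. ]
none
 hook top edge yaw 6.477694
w7 (-157.5, -47.5) 32 [ 508.  -376.8   13. ]
w7 (-157.5, 47.5) 34 [ 497.8 -282.8   13. ]
none
 yaw y 6.191848229260306 94.5088026505916
 hook top edge yaw 6.3175874
```

The picture shows the hook level across the tongue, hinge at (312,320) and end in the catch at (447,303): locked, with edge yaw matching the plate's 6.2°.

```bash
python3 -m creep '[{"travel":[-0.02,0.02,0.04],"delta_rot":[0,0,0],"hand":0},{"travel":[-0.03,0.05,0.08],"delta_rot":[0,0,0],"hand":0},{"travel":[-0.04,0.1,0.1],"delta_rot":[0,0,0],"hand":0},{"travel":[-0.05,0.15,0.11],"delta_rot":[0,0,0],"hand":0},{"travel":[-0.05,0.18,0.11],"delta_rot":[0,0,0],"hand":0}]'
python3 -m creep '[{"travel":[-0.01,0.05,0],"delta_rot":[0,0,0],"hand":0},{"travel":[-0.02,0.09,0],"delta_rot":[0,0,0],"hand":0},{"travel":[-0.02,0.1,0],"delta_rot":[0,0,0],"hand":0},{"travel":[-0.02,0.1,0],"delta_rot":[0,0,0],"hand":0}]'
python3 snap.py w8
python3 - <<'E'
from h import *
a=[]
for n,(u0,v0) in(("w1",(210,90)),("w8",None) ) if 0 else (("w1",0),("w8",0)):
    s,c=pickle.load(open(n+".pkl","rb"))
    b=max(blobs(c["frame"],"green",80,30,30),key=lambda t:t[0][4]); print(n,b[0],b[1])
    x,y,w,h=b[0][:4]; u,v=max(x-15,0),max(y-15,0); print("crop",u,v,"x5")
    a.append(cv2.resize(c["frame"][v:v+110,u:u+80],(400,550),interpolation=cv2.INTER_CUBIC))
cv2.imwrite("pics/e.png",np.hstack(a))
E
```

```text
time: 6.8
tool_pos: [449.6, -125.8, 323.0]
ee_rot: [-0.001, 1.0, 0.001, 0.001]
wrist_force: [1.7, -0.3, -0.5]
opening: 72.6
grasp_force: 0.0
time: 7.2
tool_pos: [429.8, -26.7, 321.5]
ee_rot: [-0.002, 1.0, -0.0, -0.001]
wrist_force: [-1.0, -0.1, 0.0]
opening: 85.4
grasp_force: 0.0
[429.8 -26.7 321.5] [-0.79 -0.23  0.64  1.81  0.13  1.52  1.4 ]Traceback (most recent call last):
  File "<stdin>", line 3, in <module>
TypeError: cannot unpack non-iterable int object
```

Run:
```python
from h import *
a=[]
for n in("w1","w8"):
    s,c=pickle.load(open(n+".pkl","rb"))
    b=max(blobs(c["frame"],"green",80,30,30),key=lambda t:t[0][4]); print(n,b[0],b[1])
    x,y,w,h=b[0][:4]; u,v=max(x-15,0),max(y-15,0); print("crop",u,v,"x5")
    a.append(cv2.resize(c["frame"][v:v+110,u:u+80],(400,550),interpolation=cv2.INTER_CUBIC))
cv2.imwrite("pics/e.png",np.hstack(a))
```

```text
w1 [244 159  25  57 780] [256.15512821 187.27435897]
crop 229 144 x5
w8 [ 242  169   28   71 1159] [255.58067299 204.34339948]
crop 227 154 x5
```

View pics/e.png

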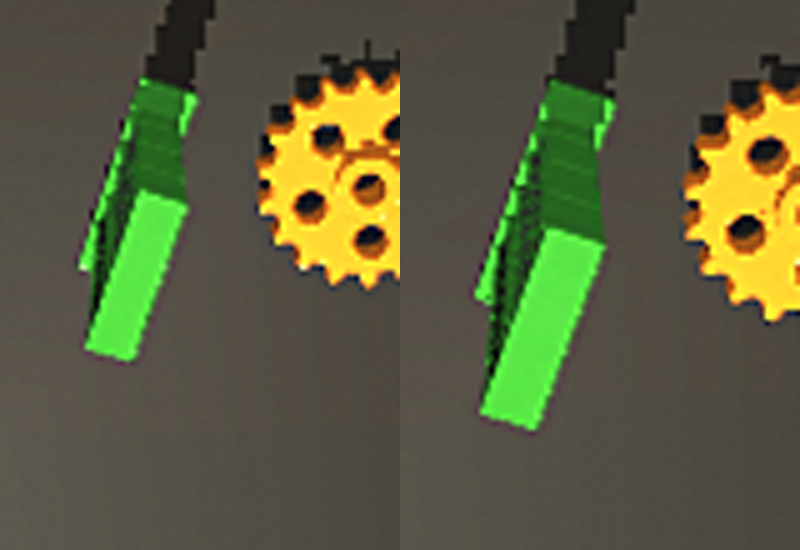

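The crops show the tower's bright top face with corners w1 (143,190), (188,208), (135,360), (85,348), and w8 (548,228), (605,245), (538,430), (480,412); its width lies roughly along world x, about 18° off.

Run:
```python
from h import *
V={}
for n,off,cr in(("w1",(229,144),[(143,190),(188,208),(135,360),(85,348)]),("w8",(227,154),[(148,228),(205,245),(138,430),(80,412)])):
    s,c=pickle.load(open(n+".pkl","rb"));P=pose(c,s); px=np.array(cr)/5+np.array(off)-.4; V[n]=(P,px)
    X=np.array([plane(P,p,201) for p in px]); 
    m=X.mean(0); w=(X[2]+X[3]-X[0]-X[1])/2; t=(X[1]+X[2]-X[0]-X[3])/2
    print(n,m.round(1),"w",np.linalg.norm(w).round(1),np.degrees(np.arctan2(w[1],w[0])).round(1),"t",np.linalg.norm(t).round(1),np.degrees(np.arctan2(t[1],t[0])).round(1))
s0,d=pickle.load(open("v0.pkl","rb"))
P,px=V["w8"]; mid=px.mean(0)
for n in("scene","side"):
    Q=pose(d[n]); m=max(blobs(d[n]["frame"],"green",80,30),key=lambda t:t[0][4])[2]; 
    pr=proj(Q,plane(P,mid,201)); ys,xs=np.nonzero(m)
    print(n,"top-mid proj",pr.round(1),"blob x",xs.min(),xs.max(),"y",ys.min(),ys.max())
    # height: epipolar - z at which projected corner extents match blob's top
    for z in(190,195,200,205,210):
        q=np.array([proj(Q,plane(P,p,z)) for p in px]); print(z,"top row",q[:,1].min().round(1),"cols",q[:,0].min().round(1),q[:,0].max().round(1))
```

```text
w1 [459.1 -28.1 201. ] w 35.1 -19.4 t 10.2 71.0
w8 [459.2 -28.4 201. ] w 35.4 -18.7 t 10.2 71.9
scene top-mid proj [269.1 206.9] blob x 257 279 y 201 237
190 top row 203.4 cols 257.9 275.6
195 top row 202.2 cols 259.0 276.5
200 top row 200.9 cols 260.1 277.4
205 top row 199.7 cols 261.3 278.3
210 top row 198.4 cols 262.4 279.3
side top-mid proj [195.2 158.8] blob x 189 208 y 158 186
190 top row 161.3 cols 189.9 205.1
195 top row 159.7 cols 189.0 204.0
200 top row 158.0 cols 188.1 202.9
205 top row 156.3 cols 187.2 201.8
210 top row 154.6 cols 186.3 200.7
```

```bash
python3 -m creep '[{"travel":[0.01,0,0],"delta_rot":[0,0,-0.19],"hand":0},{"travel":[0.02,-0.001,0],"delta_rot":[0,0,-0.38],"hand":0},{"travel":[0.029,-0.002,0],"delta_rot":[0,0,-0.57],"hand":0},{"travel":[0.029,-0.002,0],"delta_rot":[0,0,-0.76],"hand":0},{"travel":[0.029,-0.002,0],"delta_rot":[0,0,-0.9],"hand":0}]'
python3 -m creep '[{"travel":[0,0,0],"delta_rot":[0,0,-0.19],"hand":0},{"travel":[0,0,0],"delta_rot":[0,0,-0.38],"hand":0},{"travel":[0,0,0],"delta_rot":[0,0,-0.57],"hand":0},{"travel":[0,0,0],"delta_rot":[0,0,-0.76],"hand":0},{"travel":[0,0,0],"delta_rot":[0,0,-0.9],"hand":0}]'
python3 -m creep '[{"travel":[0,0,0],"delta_rot":[0,0,-0.19],"hand":0},{"travel":[0,0,0],"delta_rot":[0,0,-0.38],"hand":0},{"travel":[0,0,0],"delta_rot":[0,0,-0.57],"hand":0},{"travel":[0,0,0],"delta_rot":[0,0,-0.62],"hand":0},{"travel":[0,0,0],"delta_rot":[0,0,-0.62],"hand":0}]'
python3 snap.py w9
python3 - <<'E'
from h import *
s,c=pickle.load(open("w9.pkl","rb"));P=pose(c,s); R=Ro.from_quat(s["ee_rot"]).as_matrix()
print("toolx yaw",np.degrees(np.arctan2(R[1,0],R[0,0])),"z",R[:,2].round(4))
h=cv2.cvtColor(c["frame"],cv2.COLOR_BGR2HSV); b=max(blobs(c["frame"],"green",80,30,30),key=lambda t:t[0][4]); print(b[0][:5])
hv=h[...,2][b[2]>0]; print(np.percentile(hv,[10,50,90]))
m=b[2]*(h[...,2]>200).astype(np.uint8)
n,l,st,ce=cv2.connectedComponentsWithStats(m); i=1+np.argmax(st[1:,4]); 
r=cv2.minAreaRect(cv2.findContours((l==i).astype(np.uint8),0,2)[0][0])
X=np.array([plane(P,p,201) for p in cv2.boxPoints(r)]);print(st[i],plane(P,ce[i],201).round(1)); 
for k in range(2):
    e=X[k+1]-X[k]; print(np.linalg.norm(e).round(1),np.degrees(np.arctan2(e[1],e[0])).round(1))
E
```

```text
time: 7.75
tool_pos: [459.4, -32.5, 321.8]
ee_rot: [0.351, 0.937, -0.001, -0.0]
wrist_force: [0.1, 0.5, 0.0]
opening: 85.4
grasp_force: 0.0
time: 8.25
tool_pos: [459.3, -32.5, 321.9]
ee_rot: [0.653, 0.757, -0.0, -0.0]
wrist_force: [0.1, -0.1, 0.8]
opening: 85.4
grasp_force: 0.0
time: 8.75
tool_pos: [459.3, -32.3, 321.9]
ee_rot: [0.815, 0.58, -0.0, 0.0]
wrist_force: [-0.4, -0.1, 0.2]
opening: 85.3
grasp_force: 0.0
[459.3 -32.3 321.9] [-0.62 -0.12  0.55  1.75  0.06  1.5  -0.41]
toolx yaw 70.89039782123808 z [-5.e-04 -6.e-04 -1.e+00]
[ 231  154   51   33 1514]
[ 91. 126. 242.]
[234 175  44  11 484] [458.4 -28.4 201. ]
34.8 -19.2
8.4 -108.1
```

```bash
python3 -m creep '[{"travel":[0,0.004,-0.03],"delta_rot":[0,0,0],"hand":0},{"travel":[0,0.004,-0.07],"delta_rot":[0,0,0],"hand":0},{"travel":[0,0.004,-0.11],"delta_rot":[0,0,0],"hand":0},{"travel":[0,0.004,-0.14],"delta_rot":[0,0,0],"hand":0},{"travel":[0,0.004,-0.158],"delta_rot":[0,0,0],"hand":0}]'
python3 -m creep '[{"travel":[0,0,0],"delta_rot":[0,0,0],"hand":0.4},{"travel":[0,0,0],"delta_rot":[0,0,0],"hand":0.5},{"travel":[0,0,0],"delta_rot":[0,0,0],"hand":0.7},{"travel":[0,0,0],"delta_rot":[0,0,0],"hand":1},{"travel":[0,0,0],"delta_rot":[0,0,0],"hand":1}]' 40
python3 -m creep '[{"travel":[0,0,0],"delta_rot":[0,0,0],"hand":1},{"travel":[0,0,0],"delta_rot":[0,0,0],"hand":1},{"travel":[0,0,0],"delta_rot":[0,0,0],"hand":1}]' 40
```

```text
time: 9.3
tool_pos: [458.0, -27.4, 161.9]
ee_rot: [0.814, 0.582, -0.001, -0.0]
wrist_force: [-1.2, 0.6, 1.0]
opening: 85.3
grasp_force: 0.0
time: 9.8
tool_pos: [460.0, -26.4, 165.6]
ee_rot: [0.814, 0.581, 0.001, 0.0]
wrist_force: [0.0, -0.5, 7.9]
opening: 35.3
grasp_force: 40.6
time: 10.1
tool_pos: [460.0, -26.4, 165.6]
ee_rot: [0.814, 0.581, 0.001, 0.0]
wrist_force: [0.4, -1.0, 7.3]
opening: 35.5
grasp_force: 40.6
```

```bash
python3 -m creep '[{"travel":[0,0,0.01],"delta_rot":[0,0,0],"hand":1},{"travel":[0,0,0.03],"delta_rot":[0,0,0],"hand":1},{"travel":[0,0,0.06],"delta_rot":[0,0,0],"hand":1},{"travel":[0,0,0.09],"delta_rot":[0,0,0],"hand":1},{"travel":[0,0,0.12],"delta_rot":[0,0,0],"hand":1}]'
python3 -m creep '[{"travel":[0,-0.03,0],"delta_rot":[0,0,-0.1],"hand":1},{"travel":[0.01,-0.06,0],"delta_rot":[0,0,-0.25],"hand":1},{"travel":[0.01,-0.09,0],"delta_rot":[0,0,-0.4],"hand":1},{"travel":[0.01,-0.12,0],"delta_rot":[0,0,-0.55],"hand":1},{"travel":[0.01,-0.15,0],"delta_rot":[0,0,-0.7],"hand":1}]'
python3 -m creep '[{"travel":[0,-0.03,0],"delta_rot":[0,0,-0.15],"hand":1},{"travel":[0.01,-0.06,0],"delta_rot":[0,0,-0.3],"hand":1},{"travel":[0.02,-0.09,0],"delta_rot":[0,0,-0.45],"hand":1},{"travel":[0.02,-0.12,0],"delta_rot":[0,0,-0.6],"hand":1},{"travel":[0.02,-0.15,0],"delta_rot":[0,0,-0.74],"hand":1}]'
python3 snap.py w10; python3 -c "
from plant import bot;import pickle,numpy as np
from h import Ro
s=bot.observe();R=Ro.from_quat(s['ee_rot']).as_matrix();print(np.degrees(np.arctan2(R[1,0],R[0,0])),R[:,2].round(4),s['opening'])"
```

```text
time: 10.6
tool_pos: [458.9, -26.4, 286.4]
ee_rot: [0.814, 0.581, 0.0, 0.0]
wrist_force: [1.7, 1.0, -0.6]
opening: 35.1
grasp_force: 39.9
time: 11.1
tool_pos: [469.0, -177.5, 285.2]
ee_rot: [0.942, 0.337, 0.001, 0.0]
wrist_force: [0.4, -0.9, 0.4]
opening: 35.3
grasp_force: 40.0
time: 11.6
tool_pos: [489.4, -327.1, 285.0]
ee_rot: [0.999, 0.053, 0.0, 0.0]
wrist_force: [0.8, 0.7, 0.4]
opening: 35.3
grasp_force: 40.0
[ 489.4 -327.1  285. ] [-0.21  0.3   0.91  1.52 -0.24  1.44 -0.76]
5.440428638621022 [-3.0e-04 -2.7e-03 -1.0e+00] 35.35730700959707
```

```bash
python3 -m creep '[{"travel":[0.003,-0.004,-0.03],"delta_rot":[0,0,0.017],"hand":1},{"travel":[0.003,-0.004,-0.07],"delta_rot":[0,0,0.017],"hand":1},{"travel":[0.003,-0.004,-0.11],"delta_rot":[0,0,0.017],"hand":1},{"travel":[0.003,-0.004,-0.14],"delta_rot":[0,0,0.017],"hand":1},{"travel":[0.003,-0.004,-0.16],"delta_rot":[0,0,0.017],"hand":1}]'
python3 -m creep '[{"travel":[0,0,-0.007],"delta_rot":[0,0,0],"hand":1},{"travel":[0,0,-0.014],"delta_rot":[0,0,0],"hand":1},{"travel":[0,0,-0.014],"delta_rot":[0,0,0],"hand":1},{"travel":[0,0,-0.014],"delta_rot":[0,0,0],"hand":1}]'
python3 snap.py w11
python3 - <<'E'
from plant import bot
from h import *
s=bot.observe();R=Ro.from_quat(s['ee_rot']).as_matrix();print(s["tool_pos"],np.degrees(np.arctan2(R[1,0],R[0,0])),R[:,2].round(4),s['opening'])
d={n:bot.camera(n) for n in("scene","side")}; pickle.dump((s,d),open("v1.pkl","wb"))
for n in d:
    for st,ce,m in blobs(d[n]["frame"],"green",80,30,15): print(n,st,ce.round(1))
a=cv2.resize(d["side"]["frame"][200:320,200:360],(400,300),interpolation=cv2.INTER_CUBIC);b=cv2.resize(d["scene"]["frame"][90:210,220:380],(400,300),interpolation=cv2.INTER_CUBIC)
cv2.imwrite("pics/f.png",np.vstack([np.hstack([a,b]),cv2.resize(np.hstack([cv2.imread("pics/w11.png"),d["scene"]["frame"]]),(800,300))]))
E
```

```text
time: 12.15
tool_pos: [491.7, -329.3, 122.6]
ee_rot: [0.998, 0.062, -0.001, -0.001]
wrist_force: [-0.8, -0.0, 0.7]
opening: 35.2
grasp_force: 40.1
time: 12.55
tool_pos: [492.7, -330.6, 111.4]
ee_rot: [0.998, 0.062, 0.001, 0.0]
wrist_force: [0.1, -0.1, 0.2]
opening: 35.3
grasp_force: 40.1
[ 492.7 -330.6  111.4] [-0.14  0.46  0.83  1.73 -0.37  1.12 -0.64]
[ 492.66502456 -330.61923863  111.44328276] 7.0668280152581335 [ 1.5e-03 -6.0e-04 -1.0e+00] 35.73750435257983
scene [296 147   9  13  52] [300.  153.5]
side [248 240  18  43 346] [254.5 262.7]
```

View pics/f.png

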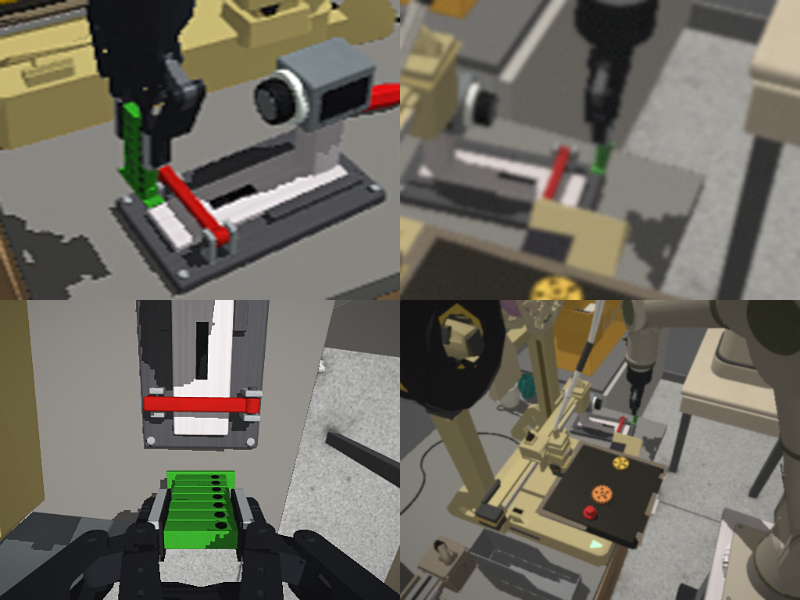

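The tower is held upright between fingers in front of the lens, face seen at (200,510) in the wrist view, parallel to the hook; the hook is level in its catch and the two gears and knob are still in place on the sheet.

```bash
python3 -m creep '[{"travel":[0,0,0],"delta_rot":[0,0,-0.019],"hand":1},{"travel":[0,0,0],"delta_rot":[0,0,-0.019],"hand":1},{"travel":[0,0,0],"delta_rot":[0,0,-0.019],"hand":1}]'
python3 snap.py w12
python3 - <<'E'
from h import *
s,c=pickle.load(open("w12.pkl","rb"));P=pose(c,s);R=Ro.from_quat(s['ee_rot']).as_matrix();print("tool yaw",np.degrees(np.arctan2(R[1,0],R[0,0])),R[:,2].round(4))
y=np.radians(6.2);ex=np.array([np.cos(y),np.sin(y)]);ey=np.array([-ex[1],ex[0]]);o=np.array([659.3,-312.5])
b=max(blobs(c["frame"],"green",80,30,30),key=lambda t:t[0][4]); m=b[2];print(b[0])
x0,w=b[0][0],b[0][2]
# foot's far upper edge (local x +7, z 76.5 or lower edge 73.5)
top={u:np.nonzero(m[:,u])[0].min() for u in range(x0,x0+w) if m[:,u].any()}
r=np.median(list(top.values())); F=[u for u in top if abs(top[u]-r)<4]
E=np.array([plane(P,(u,top[u]),75)[:2] for u in F]); 
vx,vy,_,_=cv2.fitLine(E[3:-3].astype(np.float32),cv2.DIST_HUBER,0,.01,.01).ravel();print("foot yaw",np.degrees(np.arctan(-vx/vy)),"ends",[( (e-o)@ex,(e-o)@ey) for e in (E[0],E[-1])])
# hook edge, same view
h=max(blobs(c["frame"],"red",150,50,30),key=lambda t:t[0][4]);x0,w=h[0][0],h[0][2]
H=np.array([plane(P,(u,np.nonzero(h[2][:,u])[0].min()),36)[:2] for u in range(x0+int(.1*w),x0+int(.8*w))])
vx,vy,_,_=cv2.fitLine(H.astype(np.float32),cv2.DIST_HUBER,0,.01,.01).ravel();print("hook yaw",np.degrees(np.arctan(-vx/vy)), "local x",np.median((H-o)@ex))
# side view check
s1,d=pickle.load(open("v1.pkl","rb"))
L=lambda a,b_,z:np.r_[o+a*ex+b_*ey,z]
D=pose(d["side"])
print("side expected foot ends",[proj(D,L(-177,-25,73.5)).round(1),proj(D,L(-170,-25,73.5)).round(1)],"top",proj(D,L(-170,-18,146.5)).round(1), "lens",proj(D,L(-50,0,110)))
E
```

```text
time: 13.0
tool_pos: [492.2, -330.3, 110.5]
ee_rot: [0.999, 0.054, 0.0, 0.0]
wrist_force: [0.2, 0.0, -0.8]
opening: 35.6
grasp_force: 40.1
[ 492.2 -330.3  110.5] [-0.14  0.46  0.83  1.73 -0.37  1.12 -0.66]
tool yaw 6.210001175141038 [ 2.e-04 -2.e-04 -1.e+00]
[ 209  218   96  101 8344]
foot yaw 6.1255155 ends [(np.float64(-164.25365085775263), np.float64(25.38855590042877)), (np.float64(-164.31830585968365), np.float64(-24.35531786337585))]
hook yaw 6.126322 local x -115.05299675593844
side expected foot ends [array([258.3, 283.9]), array([261.4, 282.7])] top [259.7 251.2] lens [305.8835604  241.56837117]
```

```bash
python3 -c "
from plant import bot
print(bot.hand_in())"
```

```text
the job is handed in; nothing more can be done
None
```

I swung the hook down until it was locked in its catch. The green tower is held upright at the focus point, 12 cm in front of the lens, square to it within about 0.1° and within 1–2 mm by the camera checks. The gears and knob look undisturbed, and I handed the job in at about 13 s, still gripping the tower.

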